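# Clamp the block and hold the drill bit just over its mark

### The arm

A 6-joint arm with a two-finger parallel gripper is mounted at the origin on the work surface. World frame = base frame: x ahead of the robot, y to its left, z up, the work surface at z = 0. Lengths are in m, angles in rad, forces in N, time in s.
With the tool pointing down it reaches from about 0.275 to 0.775 m from the base axis. Payload 14.6 kg.
Tool frame: the origin (TCP) lies on the centre line of the jaws, within the pads' length; the fingertips stand 19 mm ahead of it and the grasp point (between the pads) is the TCP (tip_extent is the z of the fingertips in the tool frame, in m); z points along the fingers, y is the line along which they close (so a half turn about z gives the same grasp; the last joint's range is limited). The gripper opens to 85 mm and grips with 20 to 120 N. Pads are 22 mm wide; open, the fingers measure 114 mm over their backs; the gripper's body (76 mm by 85 mm) begins 54 mm behind the grasp point. The pads swing forward as they close: fully open they stand 13 mm farther back than shut.
Start: joints at [0.949, 0.263, -0.048, 1.259, 0, 1.415], TCP at [0.236, 0.469, 0.25] pointing down, gripper open.
Joint ranges: [-2.65, 2.65], [-0.89, 1.7], [-1.18, 1.37], [-2.13, 2.11], [-1.35, 1.29], [-3.14, 3.14]. Speed limits (rad/s): [1.89, 1.89, 2.57, 2.79, 3.14, 3.14].

### API

Orientations are given as a 3x3 rotation matrix whose columns are the frame's x, y, z axes.
In Python, from cell import read_state, read_camera, sign_off, tip_extent gives the robot as it stands. The module is installed in compiled form; this text tells all that it offers.
- The arm moves only by the tool apply_moves, never from a script. Its arguments are lists of equal length, an entry for each row: "hand": the closure, from -1 (fully open) to 1 (shut), so that 0 is half open; "offset": the shift along the world's x, y, z normalised to -1 to 1, where 1 is 0.2 m, a list of three; "roll": the turn about the world's z normalised to -1 to 1, where 1 is 60 degrees. A call has 1 to 20 rows; each row is the pose to reach, as a shift and turn from the pose commanded when the call began; what a row does not reach only later rows make up. A row lasts 1/8 s, in which the tool goes at most 62.5 mm and 10.7 degrees, less where a joint would pass 70% of its speed; a pose out of reach is approached as far as the arm can. A call with a number of a shift or a turn outside -1 to 1 is refused whole. A call with a gripper value outside its range is refused whole. The fingers move at their own pace and stop on an object; "squeeze" is the grip in N (left out, the last holds). Time passes only in rows, so rows that repeat a pose let the fingers close. It gives the time, the measured TCP pose, the force, the opening and the grip force at its end, in the units of the state.
- read_state(): the state, without advancing time (a new reading comes with each control period).
- read_camera(name): name is "scene" or "top"; returns a dict with "frame" (420x560x3 uint8, red, green, blue), "fx", "fy", "cx", "cy" (pixels), "view" (4x4, takes a point from world to camera coordinates). Camera axes: x right, y up, looking along -z (the intrinsics and any distortion apply to the point x, -y, -z); pixel columns grow to the right and rows downward; lengths in m; the calibration is good to about 2 mm. A picture is of the moment at which its call begins. There is no depth.
- sign_off(): hands the job in; it is judged then, once.
The state is a dict: "time": time; "joint_positions": joint angles; "joint_vel": joint speeds; "joint_torque": joint torques, N m; "ee_pos": TCP position; "tcp_rot": TCP orientation; "wrist_force": force on the tool from outside, world axes, zero at the start; "ft_torque": the same for the moment, N m; "opening": finger opening in m; "grip_force": force on a finger pad.
Only numpy, scipy, OpenCV 4.12 (cv2) and the standard library are available. Lean on these libraries where they do the work, as an engineer would, in place of code of your own. Each camera call takes 0.05 s, during which the arm holds its last target. There are 200 camera calls.

### The job

The drill is switched off and the marked block already lies against the fence under the bit: push the red handle of the toggle clamp fully down so that the block is clamped, then swing the feed lever of the drill down until the point of the bit hovers about 3 mm above the pencil cross, without touching the wood. Keep holding the lever there, against its return spring, so that I can check the centring and set the depth stop: finish while still holding it, do not let go. Do not shift the block, and leave the other things on the bench alone.

Things in the scene. Friction and masses are not known exactly. Their poses are not given: they have to be found in the camera images.
- drill: Green bench drill with a plywood table (300 x 280 mm, top 40 mm above the bench). Origin on the bench below the spindle axis. Its +y is the machine's front, -y the column, -x its right side with the feed lever; z up. It stays put. The head spans 44 mm to either x side of the spindle axis and 40 mm to its front; underside about 200 mm, top up to 345 mm (column 357) above the bench.
- lever_pivot (a point): Centre of the feed lever's pivot, on the right-hand side of the drill's head (110 mm to the drill's -x from the spindle axis, 238 to 252 mm above the bench: the head's height on the column varies). The lever turns about the drill's x axis through this point. Same axes as the drill.
- lever_grip (a point): Centre of the lever's black cylindrical grip with red end, 21 mm in diameter, 66 mm long, along the lever, 135 mm from lever_pivot (the lever ends 170 mm from it). At rest the lever points to the drill's front (+y) and 0.6 rad above level. It can be pinched from above across the drill's x direction, or pressed down. Its axes turn with the lever.
- feed_lever (a joint): Angle of the feed lever in rad: 0 at rest (0.6 rad above level), growing as the grip is swung down, 1.4 at its stop (0.8 rad below level). A return spring drives it back to 0 whenever it is let go: about 2 N at the grip at rest, rising to about 4.5 N at the far end. Each rad lowers the bit by 22 mm.
- quill: The quill with chuck and the 6 mm steel drill bit, which the feed lever lowers straight down. Same axes as the drill; its origin has no visible meaning.
- bit_tip (a point): Point of the drill bit. At the start, lever at rest, it is 154 mm lower than lever_pivot and 243 mm lower than the flat top of the black belt cover on the head; that is 14 to 28 mm above the block, whose top is 70 mm above the bench.
- cross (a point): Centre of the pencil cross on the top face of the block, vertically below the bit; z axis up. The height of bit_tip above this point is the gap to be set.
- block: Loose beech block, 180 x 64 x 30 mm, about 260 g, long side along the drill's x, lying on the plywood table against the wooden fence. Origin at the centre of its underside.
- clamp_pivot (a point): Pivot of the toggle clamp's handle, 48 mm above the plywood table; the clamp is screwed to the table in front of the block. Its axes: the clamp bar reaches to its -y (towards the block), the handle swings to its +y; the handle turns about its x axis through this point.
- clamp_grip (a point): Middle of the clamp's red grip (62 mm long, 16 mm wide across the clamp's x, 14 mm thick), 80 mm from clamp_pivot; the handle ends 106 mm from it. Open, the handle stands 1.15 rad above level, leaning to the clamp's +y. It can be pinched from above across the clamp's x and swung over and down. The steel bar, open, stands at least 50 mm to the clamp's -y of it.
- clamp_handle (a joint): Angle of the clamp handle in rad: 0 fully open, 1.15 fully down (handle level, block clamped). Stays where it is left; moving it takes about 7 N at the grip, some 5 N more over the last 0.1 rad as the sprung rubber pad presses on the block. The bar swings down together with the handle.
- clamp_bar: Steel bar of the toggle clamp with the sprung brass spindle and rubber pad that presses on the block; linked to the handle. Its origin lies on the bar's pivot, 30 mm to the clamp's -y of clamp_pivot.
- plane: Bystander: green and black hand plane, 245 mm long, 60 mm wide, about 105 mm tall; origin at the centre of its underside. To be left alone.
- spindle: Bystander: turned wooden spindle, 280 mm long, 42 mm thick, lying; origin at the centre of its underside. To be left alone.
- try_square: Bystander: try square with 110 mm dark wooden stock and 150 mm steel blade, flat on the bench; origin under the middle of the stock. To be left alone.
- chisel: Bystander: chisel 240 mm long, lying flat; origin at its underside near the ferrule. To be left alone.
- glue: Bystander: standing white glue bottle, 60 mm in diameter, 170 mm tall, red cap; origin at the centre of its underside. To be left alone.
- chuck_key: Bystander: T-shaped steel chuck key, 65 mm long, lying flat; origin under the crossbar. To be left alone.
- pencil: Bystander: yellow pencil, 170 mm long, lying flat; origin at the middle of its underside. To be left alone.
Mind the look-alikes: they are no part of the job. What is shaped like the block but blue is not meant.

How it is judged:
By the outcome, as a careful person would: the job done as asked, in the order asked, and still so for the second after the job is handed in, while the arm keeps its last pose, push and grip.
It also fails if it takes over 51 s, if anything falls off the work surface, if the arm or the gripper's body presses on something with over 40 N, if the wrist force passes 120 N, or if a joint passes its speed limit or range.

## Working session

There is one attempt and no reset: what is moved stays moved. The work goes in short steps, Python scripts to look and compute and a tool call to move; the robot and the scene stay as the last step left them, time stands still between calls to the robot, and variables do not carry over. Pictures are saved under pics/ and viewed, at most 10 in all, crops included, and the job is handed in when it is done.

Besides the shell and the picture viewer there is one more tool, called after ">>>" as name(argument=value, ...) on one line, values as JSON. apply_moves: Moves the arm, as the interface text tells. Its arguments: {"type":"object","properties":{"hand":{"type":"array"},"offset":{"type":"array"},"roll":{"type":"array"},"squeeze":{"type":"number"}},"required":["hand","offset","roll"]}

```bash
mkdir -p pics; cat > h.py <<'E'
import numpy as np, cv2
from cell import read_state, read_camera, sign_off, tip_extent
def snap(n,f):
    c=read_camera(n); cv2.imwrite(f,cv2.cvtColor(c["frame"],cv2.COLOR_RGB2BGR)); return c
def proj(c,p):
    p=np.atleast_2d(p); q=(c["view"]@np.c_[p,np.ones(len(p))].T)[:3]
    return np.c_[c["cx"]+c["fx"]*q[0]/-q[2], c["cy"]+c["fy"]*(-q[1])/-q[2]]
def ray(c,uv):
    d=np.array([(uv[0]-c["cx"])/c["fx"],-(uv[1]-c["cy"])/c["fy"],-1])
    R=c["view"][:3,:3]; o=-R.T@c["view"][:3,3]; d=R.T@d; return o,d/np.linalg.norm(d)
def tri(c1,u1,c2,u2):
    o1,d1=ray(c1,u1);o2,d2=ray(c2,u2)
    s=np.linalg.lstsq(np.c_[d1,-d2],o2-o1,rcond=None)[0]
    a=o1+s[0]*d1;b=o2+s[1]*d2; return (a+b)/2,np.linalg.norm(a-b)
def atz(c,uv,z):
    o,d=ray(c,uv); return o+d*(z-o[2])/d[2]
E
python3 - <<'E'
from h import *
import pickle
C={n:snap(n,f'pics/{n}0.png') for n in('scene','top')}
pickle.dump(C,open('C.pkl','wb'))
for n,c in C.items():
    print(n,[c[k] for k in('fx','fy','cx','cy')],c.keys()); print(ray(c,(280,210)))
s=read_state(); print(s['time'],s['tcp_rot'],s['wrist_force'],tip_extent)
E
```

```text
scene [481.6298597186037, 481.6298597186037, 284.44354330384647, 209.79071185901086] dict_keys(['frame', 'fx', 'fy', 'cx', 'cy', 'view'])
(array([ 0.06639218, -0.79294028,  1.43218856]), array([ 0.22760422,  0.51695087, -0.82520187]))
top [543.6994945266961, 543.6994945266961, 284.56765374112945, 202.09971687246468] dict_keys(['frame', 'fx', 'fy', 'cx', 'cy', 'view'])
(array([ 0.07540006, -0.04525203,  1.77150946]), array([ 0.18867041,  0.02021387, -0.98183241]))
0.1 [[-8.93015393e-01  4.50025786e-01 -5.47726706e-04]
 [ 4.50026097e-01  8.93015066e-01 -7.77009121e-04]
 [ 1.39454060e-04 -9.40372418e-04 -9.99999548e-01]] [ 0.46035104 -0.24817092  0.51090166] 0.019
```

View pics/scene0.png

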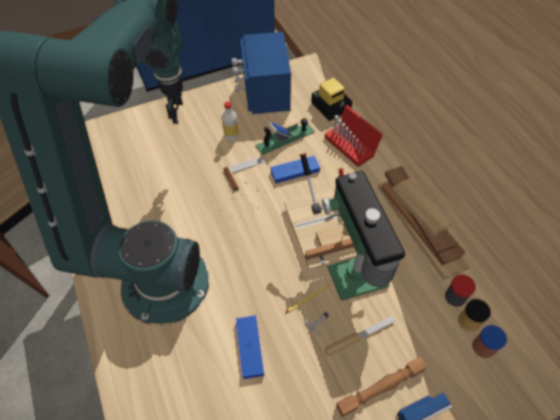

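View pics/top0.png

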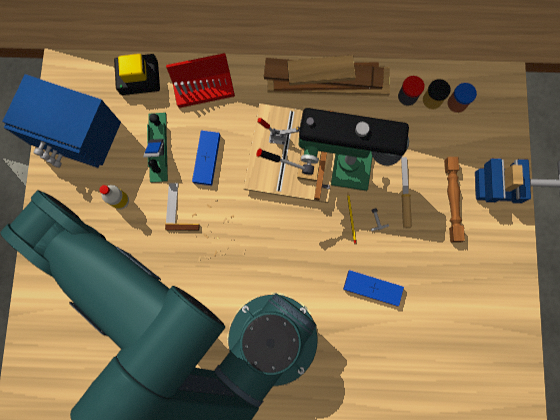

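```bash
python3 - <<'E'
import cv2
a=cv2.imread('pics/top0.png')[90:220,230:420]; b=cv2.imread('pics/scene0.png')[140:310,265:415]
cv2.imwrite('pics/t1.png',cv2.resize(a,None,fx=4.2,fy=4.2,interpolation=cv2.INTER_CUBIC))
cv2.imwrite('pics/s1.png',cv2.resize(b,None,fx=3.5,fy=3.5,interpolation=cv2.INTER_CUBIC))
E
```

```text
(no output)
```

View pics/t1.png

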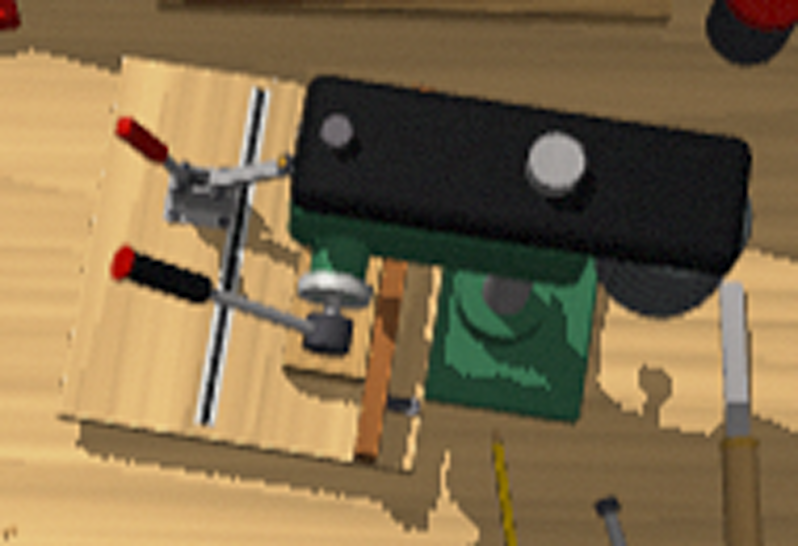

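View pics/s1.png

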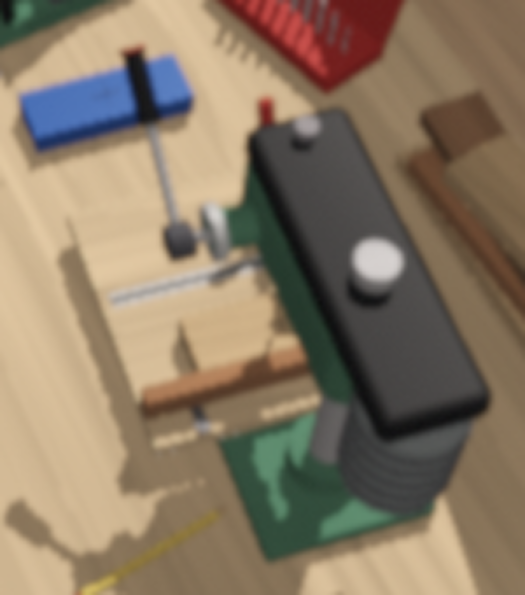

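```bash
cat > m.py <<'E'
from h import *
import pickle
C=pickle.load(open('C.pkl','rb'));T,S=C['top'],C['scene']
t=lambda u,v:((u+.5)/4.2-.5+230,(v+.5)/4.2-.5+90)
s=lambda u,v:((u+.5)/3.5-.5+265,(v+.5)/3.5-.5+140)
E
python3 - <<'E'
from m import *
np.set_printoptions(precision=4,suppress=True)
for n,a in dict(FL=(122,57),FR=(60,417),BR=(408,470)).items(): print('table',n,atz(T,t(*a),.04))
print('table scene FRfront',atz(S,s(68,220),.04),atz(S,s(140,410),.04))
for n,a,b in [('leverend',(120,263),(133,50)),('gripinner',(205,290),(150,122)),('hub',(328,333),(180,240)),('cover knob',(337,130),(307,126)),('bigknob',(556,160),(377,260)),
 ('coverBR',(730,272),(385,435)),('coverBL',(748,142),(487,392)),('coverFL',(314,77),(343,111)),('coverFR',(294,207),(254,130)),('clampend',(120,126),(267,105))]:
  print(n,*tri(T,t(*a),S,s(*b)))
print('clamp base z.06',atz(T,t(200,207),.045))
print('pads', atz(T,t(285,162),.1))
E
```

```text
table FL [0.7734 0.0751 0.04  ]
table FR [0.4746 0.1108 0.04  ]
table BR [ 0.441  -0.1606  0.04  ]
table scene FRfront [0.4767 0.1026 0.04  ] [ 0.4475 -0.1241  0.04  ]
leverend [0.5118 0.0495 0.3382] 0.0028298318973797158
gripinner [ 0.5032 -0.0058  0.3079] 0.0010970381037083987
hub [ 0.4927 -0.0901  0.2483] 0.0017231404180619906
cover knob [ 0.6038 -0.0898  0.3461] 0.0008808590086143535
bigknob [ 0.5846 -0.2327  0.3542] 0.0009739085156359303
coverBR [ 0.5248 -0.3529  0.3195] 0.004877267997570957
coverBL [ 0.6062 -0.3611  0.3392] 0.0005985936888672623
coverFL [ 0.6494 -0.0743  0.3245] 0.0019485240387383358
coverFR [ 0.5627 -0.0644  0.3291] 0.014526530448899972
clampend [0.6696 0.0654 0.1661] 0.002494149546123797
clamp base z.06 [0.6474 0.0077 0.045 ]
pads [ 0.6674 -0.058   0.1   ]
```

```bash
python3 - <<'E'
from m import *
np.set_printoptions(precision=4,suppress=True)
s1,c1=np.sin(1.15),np.cos(1.15)
e=atz(T,t(124,127),.088+.106*s1); b=atz(T,t(163,157),.088+.051*s1)
print('clamp end',e,'grip begin',b,'es scene',atz(S,s(267,105),.18))
for yaw in (-.3,-.2,-.12,0,.1):
  y=np.array([-np.sin(yaw),np.cos(yaw),0])
  p=e-y*.106*c1; p[2]=.088
  g=p+y*.051*c1+[0,0,.051*s1]
  q=proj(T,[p,g,p-y*.03]); print(yaw,p,(q-[230,90])*4.2)
  q=proj(S,[e]); print((q-[265,140])*3.5)
# drill frame
yaw=-.12;y=np.array([-np.sin(yaw),np.cos(yaw),0]);x=np.array([np.cos(yaw),np.sin(yaw),0])
for pz in(.24,.245,.25):
  L=y*np.cos(.6)+[0,0,np.sin(.6)]
  e=atz(T,t(122,263),pz+.17*np.sin(.6)); pv=e-.17*L
  print(pz,e,pv,'proj pivot',(proj(T,[pv])-[230,90])*4.2,'scene end,pivot',(proj(S,[e,pv])-[265,140])*3.5)
  sp=pv+.11*x; print('spindle',sp)
E
```

```text
clamp end [0.6607 0.0613 0.1848] grip begin [0.6563 0.0343 0.1346] es scene [0.6643 0.056  0.18  ]
-0.3 [0.6479 0.0199 0.088 ] [[181.5996 186.6353]
 [153.9034 157.9867]
 [218.2639 198.666 ]]
[[260.2797  97.8985]]
-0.2 [0.6521 0.0189 0.088 ] [[183.1827 181.507 ]
 [154.7531 155.2643]
 [220.9167 189.9673]]
[[260.2797  97.8985]]
-0.12 [0.6555 0.0183 0.088 ] [[184.0574 177.3177]
 [155.2246 153.0395]
 [222.3734 182.8655]]
[[260.2797  97.8985]]
0 [0.6607 0.018  0.088 ] [[184.7045 170.9525]
 [155.5783 149.6576]
 [223.4306 172.0823]]
[[260.2797  97.8985]]
0.1 [0.665  0.0182 0.088 ] [[184.6295 165.6321]
 [155.5461 146.8294]
 [223.2711 163.076 ]]
[[260.2797  97.8985]]
0.24 [0.5111 0.0485 0.336 ] [ 0.4943 -0.0908  0.24  ] proj pivot [[327.2157 331.1792]] scene end,pivot [[129.8373  52.1564]
 [179.2643 244.6059]]
spindle [ 0.6035 -0.104   0.24  ]
0.245 [0.5095 0.0482 0.341 ] [ 0.4927 -0.0911  0.245 ] proj pivot [[327.8979 331.4094]] scene end,pivot [[128.5864  49.116 ]
 [178.1761 242.1947]]
spindle [ 0.602  -0.1043  0.245 ]
0.25 [0.508  0.0478 0.346 ] [ 0.4912 -0.0915  0.25  ] proj pivot [[328.5846 331.6411]] scene end,pivot [[127.3273  46.0558]
 [177.0809 239.7679]]
spindle [ 0.6004 -0.1046  0.25  ]
```

>>> apply_moves(hand=[-0.4,-0.4,-0.4,-0.4,-0.4,-0.4,-0.4], offset=[[0.1,-0.05,0.2],[0.3,-0.2,0.4],[0.5,-0.35,0.5],[0.75,-0.5,0.5],[1,-0.75,0.5],[1,-0.75,0.5],[1,-0.75,0.5]], roll=[-0.16,-0.32,-0.48,-0.64,-0.8,-0.95,-0.95], squeeze=50)

```text
time: 0.98
ee_pos: [0.4367, 0.3182, 0.3499]
tcp_rot: [[-0.108, 0.994, -0.001], [0.994, 0.108, -0.0], [-0.0, -0.001, -1.0]]
wrist_force: [-0.7, -0.4, 0.0]
opening: 0.0598
grip_force: 0.0
```

>>> apply_moves(hand=[-0.4,-0.4,-0.4,-0.4,-0.4,-0.4], offset=[[0.25,-0.15,0],[0.5,-0.35,0],[0.75,-0.55,-0.1],[0.9,-0.74,-0.15],[0.9,-0.74,-0.15],[0.9,-0.74,-0.15]], roll=[-0.1,-0.2,-0.24,-0.24,-0.24,-0.24])

```text
time: 1.72
ee_pos: [0.6158, 0.1718, 0.3204]
tcp_rot: [[0.138, 0.99, -0.0], [0.99, -0.138, 0.0], [0.0, -0.0, -1.0]]
wrist_force: [0.0, 0.8, 0.3]
opening: 0.06
grip_force: 0.0
```

```bash
python3 - <<'E'
from h import *
import pickle
C={n:read_camera(n) for n in('scene','top')}
pickle.dump(C,open('C2.pkl','wb'))
im=np.hstack([cv2.resize(C['top']['frame'][60:240,180:380],None,fx=2,fy=2),cv2.resize(C['scene']['frame'][80:260,220:420],None,fx=2,fy=2)])
cv2.imwrite('pics/2.png',im[:,:,::-1])
s=read_state();print(s['joint_positions'],s['ee_pos'])
E
```

```text
[1.45411639e-01 4.70756686e-01 4.65825864e-01 1.56514275e+00
 1.98249804e-04 1.85512996e+00] [0.61551981 0.17225946 0.32092411]
```

View pics/2.png

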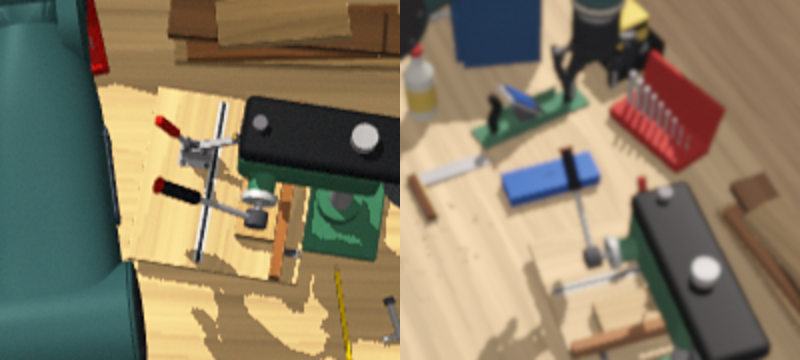

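>>> apply_moves(hand=[-0.4,-0.4,-0.4,-0.4,-0.4,-0.4,-0.4,-0.4], offset=[[0.1,-0.2,0],[0.2,-0.45,-0.1],[0.22,-0.6,-0.2],[0.22,-0.6,-0.4],[0.22,-0.6,-0.6],[0.22,-0.6,-0.7],[0.22,-0.6,-0.8],[0.22,-0.6,-0.8]], roll=[0,0,0,0,0,0,0,0])

```text
time: 2.82
ee_pos: [0.6593, 0.0521, 0.1598]
tcp_rot: [[0.139, 0.99, -0.002], [0.99, -0.139, 0.0], [-0.0, -0.002, -1.0]]
wrist_force: [-0.1, -0.8, 0.0]
opening: 0.0599
grip_force: 0.0
```

```bash
python3 - <<'E'
from h import *
c=read_camera('top');a=c['frame'][80:180,200:350];d=read_camera('scene');b=d['frame'][100:200,240:390]
im=np.hstack([cv2.resize(x,None,fx=2.6,fy=2.6,interpolation=cv2.INTER_CUBIC) for x in(a,b)])
cv2.imwrite('pics/3.png',im[:,:,::-1])
E
```

```text
(no output)
```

View pics/3.png

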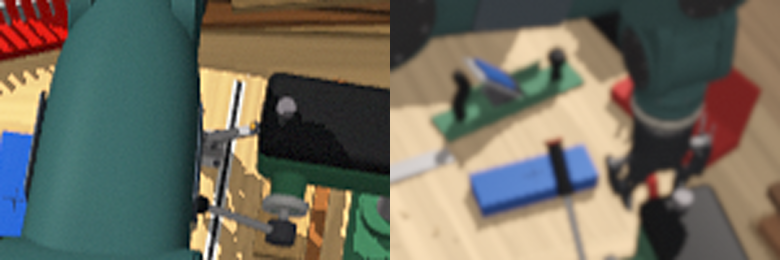

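>>> apply_moves(hand=[0.2,0.6,1,1,1], offset=[[0,0,0],[0,0,0],[0,0,0],[0,0,0],[0,0,0]], roll=[0,0,0,0,0], squeeze=40)

```text
time: 3.55
ee_pos: [0.6608, 0.0508, 0.1609]
tcp_rot: [[0.141, 0.99, 0.002], [0.99, -0.141, 0.0], [0.0, 0.002, -1.0]]
wrist_force: [1.5, 0.8, 5.9]
opening: 0.0155
grip_force: 39.8
```

>>> apply_moves(hand=[1,1,1,1,1,1,1,1], offset=[[0.004,0.027,-0.013],[0.007,0.052,-0.029],[0.011,0.077,-0.046],[0.014,0.1,-0.065],[0.017,0.122,-0.085],[0.02,0.142,-0.108],[0.025,0.177,-0.156],[0.025,0.177,-0.156]], roll=[0,0,0,0,0,0,0,0], squeeze=60)

```text
time: 4.55
ee_pos: [0.6654, 0.0868, 0.1292]
tcp_rot: [[0.141, 0.99, 0.0], [0.99, -0.141, 0.0], [0.0, 0.0, -1.0]]
wrist_force: [2.7, 3.8, 1.7]
opening: 0.0152
grip_force: 59.8
```

>>> apply_moves(hand=[1,1,1,1,1,1,1,1,1,1,1], offset=[[0.002,0.015,-0.026],[0.004,0.028,-0.053],[0.005,0.038,-0.08],[0.006,0.046,-0.11],[0.007,0.052,-0.14],[0.008,0.057,-0.17],[0.008,0.058,-0.19],[0.008,0.059,-0.21],[0.008,0.059,-0.22],[0.008,0.059,-0.22],[0.008,0.059,-0.22]], roll=[0,0,0,0,0,0,0,0,0,0,0])

```text
time: 5.92
ee_pos: [0.6669, 0.0982, 0.0858]
tcp_rot: [[0.141, 0.99, 0.001], [0.99, -0.141, 0.0], [0.0, 0.001, -1.0]]
wrist_force: [-3.1, 2.6, 12.0]
opening: 0.0151
grip_force: 61.6
```

>>> apply_moves(hand=[1,1,1,1], offset=[[0,0,-0.01],[0,0,-0.02],[0,0,-0.025],[0,0,-0.025]], roll=[0,0,0,0])

```text
time: 6.42
ee_pos: [0.667, 0.0981, 0.0824]
tcp_rot: [[0.141, 0.99, 0.002], [0.99, -0.141, -0.0], [0.0, 0.002, -1.0]]
wrist_force: [-8.4, 0.9, 28.2]
opening: 0.0152
grip_force: 64.5
```

>>> apply_moves(hand=[1,0,-0.3,-0.3,-0.3,-0.3,-0.3,-0.3,-0.3,-0.3], offset=[[0,0,0.015],[0,0,0.015],[0,0,0.015],[0,0,0.05],[0,0,0.25],[0,0.15,0.5],[0,0.3,0.75],[0,0.4,1],[0,0.4,1],[0,0.4,1]], roll=[0,0,0,0,0,0,0,0,0,0])

```text
time: 7.68
ee_pos: [0.6668, 0.1779, 0.2796]
tcp_rot: [[0.142, 0.99, -0.001], [0.99, -0.142, -0.0], [-0.0, -0.001, -1.0]]
wrist_force: [-0.3, -0.0, -1.0]
opening: 0.0553
grip_force: 0.0
```

```bash
python3 - <<'E'
from h import *
c=read_camera('top');a=c['frame'][80:220,200:350];d=read_camera('scene');b=d['frame'][140:280,265:415]
im=np.hstack([cv2.resize(x,None,fx=2.6,fy=2.6,interpolation=cv2.INTER_CUBIC) for x in(a,b)])
cv2.imwrite('pics/4.png',im[:,:,::-1])
s=read_state();print(s['ee_pos'],s['wrist_force'])
E
```

```text
[0.66651088 0.17749615 0.27882114] [-0.29161249 -0.31716082 -0.39654125]
```

View pics/4.png

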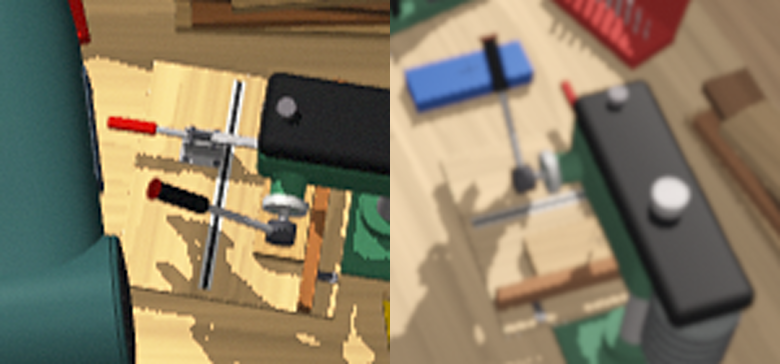

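>>> apply_moves(hand=[1,1,1,1,1,1,1], offset=[[0,0,0.3],[-0.05,-0.1,0.6],[-0.1,-0.3,0.8],[-0.15,-0.6,0.8],[-0.2,-0.9,0.8],[-0.25,-1,0.8],[-0.25,-1,0.8]], roll=[0,0,0,0,0,0,0])

```text
time: 8.65
ee_pos: [0.6161, -0.0238, 0.4398]
tcp_rot: [[0.145, 0.989, -0.001], [0.989, -0.145, 0.0], [-0.0, -0.001, -1.0]]
wrist_force: [0.3, 0.1, -0.2]
opening: -0.0001
grip_force: 0.0
```

>>> apply_moves(hand=[1,1,1,1,1,1,1,1], offset=[[-0.05,-0.25,0],[-0.1,-0.5,0],[-0.11,-0.69,-0.05],[-0.11,-0.69,-0.2],[-0.11,-0.69,-0.3],[-0.11,-0.69,-0.33],[-0.11,-0.69,-0.33],[-0.11,-0.69,-0.33]], roll=[0,0,0,0,0,0,0,0])

```text
time: 9.65
ee_pos: [0.5952, -0.1598, 0.3748]
tcp_rot: [[0.141, 0.99, 0.001], [0.99, -0.141, -0.0], [-0.0, 0.001, -1.0]]
wrist_force: [0.1, -0.5, -0.5]
opening: -0.0002
grip_force: 0.0
```

>>> apply_moves(hand=[1,1,1,1,1], offset=[[0,0,-0.03],[0,0,-0.055],[0,0,-0.065],[0,0,-0.07],[0,0,-0.07]], roll=[0,0,0,0,0])

```text
time: 10.28
ee_pos: [0.5948, -0.16, 0.3601]
tcp_rot: [[0.142, 0.99, 0.0], [0.99, -0.142, -0.0], [-0.0, 0.0, -1.0]]
wrist_force: [0.6, -0.1, -0.7]
opening: -0.0002
grip_force: 0.0
```

>>> apply_moves(hand=[1,1,1,1], offset=[[0,0,-0.005],[0,0,-0.01],[0,0,-0.015],[0,0,-0.015]], roll=[0,0,0,0])

```text
time: 10.78
ee_pos: [0.5949, -0.1599, 0.3571]
tcp_rot: [[0.142, 0.99, 0.0], [0.99, -0.142, -0.0], [0.0, 0.0, -1.0]]
wrist_force: [0.1, -1.2, 1.6]
opening: -0.0003
grip_force: 1.1
```

>>> apply_moves(hand=[1,1,1], offset=[[0,0,-0.005],[0,0,-0.01],[0,0,-0.01]], roll=[0,0,0])

```text
time: 11.15
ee_pos: [0.5949, -0.1599, 0.3571]
tcp_rot: [[0.142, 0.99, 0.003], [0.99, -0.142, -0.001], [-0.001, 0.003, -1.0]]
wrist_force: [-3.6, 1.3, 19.3]
opening: 0.0002
grip_force: 9.6
```

>>> apply_moves(hand=[1,1,0.5,0,-0.3,-0.3,-0.3,-0.3,-0.3], offset=[[0,0,0.1],[0,0,0.3],[-0.1,0.25,0.3],[-0.25,0.5,0.3],[-0.35,0.75,0.3],[-0.45,0.9,0.3],[-0.45,0.9,0.3],[-0.45,0.9,0.3],[-0.45,0.9,0.3]], roll=[0,0,0.02,0.02,0.02,0.02,0.02,0.02,0.02])

```text
time: 12.28
ee_pos: [0.5054, 0.0193, 0.4147]
tcp_rot: [[0.122, 0.993, -0.001], [0.993, -0.122, 0.0], [-0.0, -0.001, -1.0]]
wrist_force: [0.0, -0.3, -0.4]
opening: 0.0556
grip_force: 0.0
```

>>> apply_moves(hand=[-0.3,-0.3,-0.3,-0.3,-0.3], offset=[[0,0,-0.15],[0,0,-0.3],[0,0,-0.4],[0,0,-0.45],[0,0,-0.45]], roll=[0,0,0,0,0])

```text
time: 12.9
ee_pos: [0.505, 0.0197, 0.3249]
tcp_rot: [[0.122, 0.993, -0.001], [0.993, -0.122, 0.0], [-0.0, -0.001, -1.0]]
wrist_force: [-0.6, -0.1, -0.1]
opening: 0.0554
grip_force: 0.0
```

```bash
python3 - <<'E'
from h import *
d=read_camera('scene');b=d['frame'][100:240,230:380]
cv2.imwrite('pics/5.png',cv2.resize(b,None,fx=4,fy=4,interpolation=cv2.INTER_CUBIC)[:,:,::-1])
s=read_state();print(s['ee_pos'],s['wrist_force'],(proj(d,[s['ee_pos']])-[230,100])*4)
E
```

```text
[0.50512576 0.01974447 0.32541121] [-0.17519875 -0.46971563  0.09878682] [[297.54740939 258.22003658]]
```

View pics/5.png

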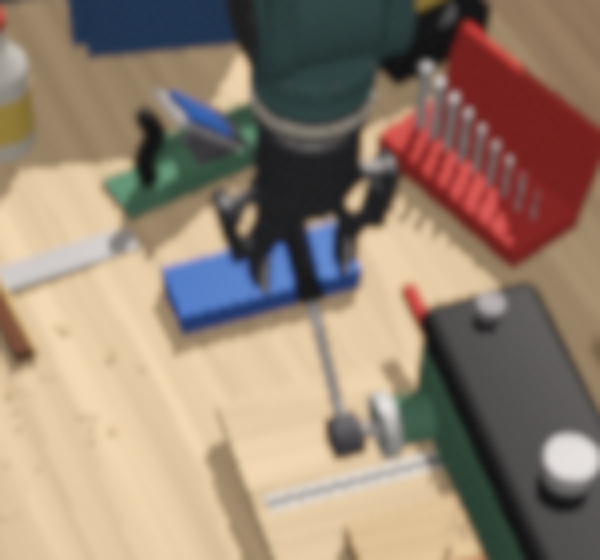

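>>> apply_moves(hand=[0.2,0.6,1,1,1], offset=[[0,0,0],[0,0,0],[0,0,0],[0,0,0],[0,0,0]], roll=[0,0,0,0,0], squeeze=40)

```text
time: 13.58
ee_pos: [0.505, 0.0202, 0.3254]
tcp_rot: [[0.121, 0.993, 0.001], [0.993, -0.121, 0.0], [0.0, 0.001, -1.0]]
wrist_force: [0.2, 3.6, 5.1]
opening: 0.0197
grip_force: 38.9
```

>>> apply_moves(hand=[1,1,1,1,1,1,1,1,1,1], offset=[[0.002,0.018,-0.028],[0.004,0.035,-0.057],[0.008,0.064,-0.118],[0.011,0.087,-0.181],[0.012,0.104,-0.247],[0.014,0.114,-0.313],[0.014,0.117,-0.381],[0.014,0.114,-0.448],[0.012,0.104,-0.515],[0.012,0.104,-0.515]], roll=[0,0,0,0,0,0,0,0,0,0], squeeze=50)

```text
time: 14.82
ee_pos: [0.5077, 0.0409, 0.2218]
tcp_rot: [[0.121, 0.993, 0.001], [0.993, -0.121, 0.0], [0.0, 0.001, -1.0]]
wrist_force: [2.5, 3.3, 4.4]
opening: 0.0197
grip_force: 50.3
```

```bash
python3 - <<'E'
from h import *
c=read_camera('top');d=read_camera('scene');b=d['frame'][100:240,230:380];a=c['frame'][80:220,230:380]
im=np.hstack([cv2.resize(x,None,fx=2.6,fy=2.6,interpolation=cv2.INTER_CUBIC) for x in(a,b)])
cv2.imwrite('pics/6.png',im[:,:,::-1])
s=read_state();print(s['ee_pos'],s['wrist_force'],s['ft_torque'])
piv=np.array([.4915,-.0914,.249]);y=np.array([.12,.993,0])
for a in(-.1,-.2,-.3):
  L=y*np.cos(a)+[0,0,np.sin(a)]
  print(a,((proj(d,[piv,piv+.1*L,piv+.135*L,piv+.17*L])-[230,100])*2.6+[390,0]).round(0).tolist())
E
```

```text
[0.50768124 0.0409394  0.22238408] [2.58853126 3.70266274 4.00966366] [ 0.38805884 -0.46475178 -0.13064401]
-0.1 [[613.0, 282.0], [584.0, 222.0], [575.0, 202.0], [565.0, 182.0]]
-0.2 [[613.0, 282.0], [584.0, 228.0], [575.0, 210.0], [566.0, 193.0]]
-0.3 [[613.0, 282.0], [585.0, 234.0], [575.0, 219.0], [566.0, 203.0]]
```

View pics/6.png

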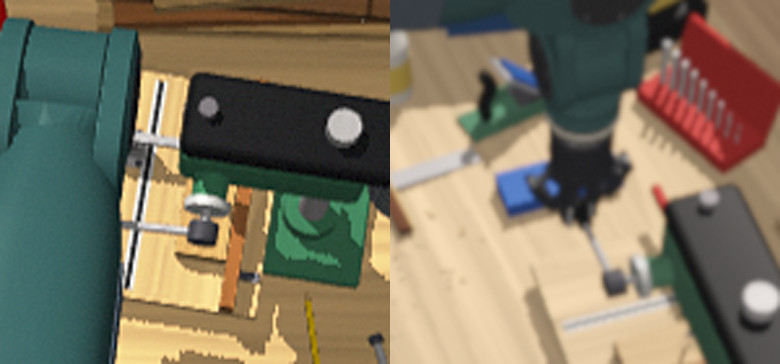

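>>> apply_moves(hand=[1,1,1,1,1,1,1], offset=[[-0.001,-0.007,-0.033],[-0.001,-0.016,-0.065],[-0.003,-0.028,-0.098],[-0.004,-0.034,-0.115],[-0.005,-0.04,-0.13],[-0.005,-0.04,-0.13],[-0.005,-0.04,-0.13]], roll=[0,0,0,0,0,0,0])

```text
time: 15.8
ee_pos: [0.5066, 0.0328, 0.1966]
tcp_rot: [[0.121, 0.993, 0.001], [0.993, -0.121, -0.0], [-0.0, 0.001, -1.0]]
wrist_force: [2.0, 1.3, 4.4]
opening: 0.0198
grip_force: 53.5
```

```bash
python3 - <<'E'
from h import *
c=read_camera('top');d=read_camera('scene');b=d['frame'][140:260,270:390];a=c['frame'][100:220,250:370]
im=np.hstack([cv2.resize(x,None,fx=3.3,fy=3.3,interpolation=cv2.INTER_CUBIC) for x in(a,b)])
cv2.imwrite('pics/7.png',im[:,:,::-1])
z=[]
for _ in range(5):
  s=read_state();z.append(s['ee_pos'])
  read_camera('top')
print(np.mean(z,0),s['wrist_force'],s['ft_torque'],s['time'])
piv=np.array([.4915,-.0914,.249]);y=np.array([.12,.993,0])
for a in(-.3,-.4,-.5):
  L=y*np.cos(a)+[0,0,np.sin(a)]
  print(a,((proj(d,[piv,piv+.06*L,piv+.1*L,piv+.135*L])-[270,140])*3.3+[396,0]).round(0).tolist())
E
```

```text
[0.5066321  0.03277973 0.19659152] [1.29083209 2.16155762 5.47170672] [ 0.02977091 -0.27502533 -0.15300966] 16.1
-0.3 [[547.0, 227.0], [525.0, 189.0], [511.0, 165.0], [499.0, 145.0]]
-0.4 [[547.0, 227.0], [525.0, 194.0], [512.0, 174.0], [500.0, 157.0]]
-0.5 [[547.0, 227.0], [526.0, 200.0], [513.0, 183.0], [502.0, 169.0]]
```

View pics/7.png

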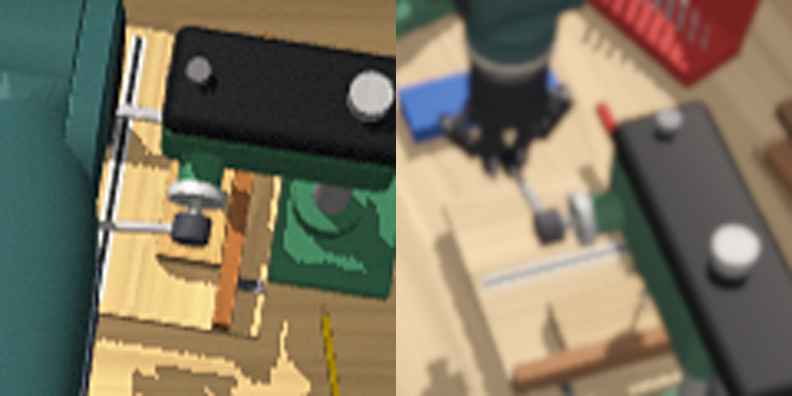

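```bash
python3 -c "from cell import sign_off; print(sign_off())"
```

```text
the job is handed in; nothing more can be done
None
```

The block is clamped with the red handle fully down, and the job is handed in with the gripper still holding the feed lever. The bit point should be about 3 mm above the cross: I worked that out from a touch on the belt cover and the arm's position, because the cameras can't see the bit. The wrist force shows only the return spring, no sign of touching the wood.

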